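Steady the weighing hook and hang the large weight

ROBOT

A 7-joint arm with a two-finger parallel gripper is mounted at the origin on a cart in front of the work surface, level with it; the furniture and walls round the work are solid. World frame = base frame: x ahead of the robot, y to its left, z up, the work surface at z = 0. Lengths are in m, angles in degrees, forces in N, time in s.
With the tool pointing down it reaches from about 0.425 to 0.875 m from the base axis. Payload 4.7 kg.
Tool frame: the origin (TCP) lies on the centre line of the jaws, within the pads' length; the fingertips stand ahead of it and the grasp point (between the pads) lies 2 mm behind it (env.tip_reach is the x of the fingertips in the tool frame, in m); x points along the fingers, z is the direction in which the jaws open and shut, and the axes are right-handed (so a half turn about x gives the same grasp; the last joint's range is limited). The gripper opens to 87 mm and grips with 3 to 60 N. Pads are 19 mm wide; open, the fingers measure 117 mm over their backs; the gripper's body (75 mm by 190 mm) begins 51 mm behind the grasp point.
Start: joints at [-62.217, 18.392, -4.016, 83.108, 1.295, 78.541, -3.26], TCP at [0.295, 0.579, 0.213] pointing down, gripper open.
Joint ranges: [-163.93, 163.93], [-17.29, 119.83], [-79.2, 71.16], [3.27, 140.29], [-89.18, 269.18], [5.43, 117.66], [-154.24, 154.24]. Speed limits (degrees/s): [147.25, 147.25, 180, 180, 180, 180, 180].

INTERFACE

Orientations are given as [roll, pitch, yaw] about the fixed x, y, z axes, in that order (R = Rz(yaw) Ry(pitch) Rx(roll)).
In Python, from cell import telemetry, optics, env, models gives the robot as it stands.
- The arm moves only by the shell command python3 -m pendant 'ROWS' [FORCE]. ROWS is JSON, a list of rows, each a list of 3 entries, a list of its own where there are three numbers: the finger opening in mm, from 0 to 87, then the shift along the tool's x, y, z in mm, then the turn, a rotation vector about the tool's x, y, z in rad. A call has 1 to 10 rows; each row is the pose to reach, as a shift and turn from the pose commanded when the call began, along the tool's axes at that moment; what a row does not reach only later rows make up. A row lasts 1/12 s, in which the tool goes at most 41.7 mm and 7.16 degrees, less where a joint would pass 70% of its speed; a pose out of reach is approached as far as the arm can. A call with a gripper value outside its range is refused whole. The fingers move at their own pace and stop on an object; FORCE is the grip in N (left out, the last holds). Time passes only in rows, so rows that repeat a pose let the fingers close. It gives the time, the measured TCP pose, the force and the opening at its end, in the units of the state.
- telemetry.get_obs(): the state, without advancing time (a new reading comes with each control period).
- optics.read_camera(name): name is "scene" or "top" or "wrist"; returns a dict with "image" (400x640x3 uint8, blue, green, red), "range_z" (400x640 float32, m along the optical axis (not along the pixel's ray), 0 where there is no reading), "fx", "fy", "cx", "cy" (pixels), "k1" (the pictures are not rectified: a ray, as slopes to the right and down, at radius r is drawn at 1 + k1 r^2 times it, then the intrinsics apply), "cam_to_world" (4x4, takes a point from camera to world coordinates). Camera axes: x right, y up, looking along -z (the intrinsics and any distortion apply to the point x, -y, -z); pixel columns grow to the right and rows downward; lengths in m; the calibration is good to about 2 mm. A picture is of the moment at which its call begins.
- env.sign_off(): hands the job in, once; it reports no verdict.
Trained networks look in the newest picture that a camera, given by its name, has taken for a name from the list of things; names that differ only in an ending like _2 or _b are one class to them, and where a whole thing is asked for, a point or a joint stands for the part that bears it (a point fixed in the world has none). Each returns a list of dicts, best first, with "confidence" (0 to 1); they miss things now and then, are a little off and sometimes report something else, mostly with a low value. They report only what shows in the picture. A call takes as long as a camera call.
- models.masks_of(camera, label): "pixels" (400x640 bool, what is visible of it) and "extent" ([left, top, right, bottom] as shares, 0 to 1, of the picture: columns of its width, rows of its height, round what is visible of it).
- models.landmark_of(camera, label): "centre" ([row, column] as shares, 0 to 1, of the picture: columns of its width, rows of its height: a listed point, or the origin of a listed thing).
The state is a dict: "time_s": time; "qpos": joint angles; "joint_velocities": joint speeds; "effort": joint torques, N m; "tool_pos": TCP position; "tool_rot": TCP orientation; "force": force on the tool from outside, world axes, zero at the start; "wrist_torque": the same for the moment, N m; "grip_width": finger opening in m.
Only numpy, scipy, OpenCV 4.12 (cv2) and the standard library are available. Lean on these libraries where they do the work, as an engineer would, in place of code of your own. Each camera call takes 0.05 s, during which the arm holds its last target.

TASK

The hook of the weighing stand is still swinging from side to side. Steady it with a touch and let go, so that it hangs still on its own; only then hang the larger of the two eye weights on it, with the hook's prong through the weight's eye, and leave it hanging quietly. Leave the smaller weight where it stands.

Things in the scene. Friction and masses are not known exactly. Their poses are not given: they have to be found in the camera images.
- stand: Fixed weighing stand: grey base 165x100x12 mm, column at the back (282 mm with its housing), short arm 247 mm high over the hook's pivot. Origin: on the bench under the pivot; x from the hook's tip back to the column, z up. Pivot 235 mm up, axis along x. At rest the hook's seat is at (-65, 0, 154) mm. Above the base only the hook reaches more than 10 mm in front (-x) of the pivot.
- hook (a joint): Swing of the L-shaped hook, rad: 0 straight down, positive towards the stand's +y. Almost frictionless, about 0.6 s a cycle, starts 0.22 to 0.32 rad off; does not stop by itself. 8 mm round dark steel bar: 85 mm down from the pivot to the axis of a level prong pointing to -x, which runs to 88 mm in front of the pivot, then an upturned tip to 105 mm, its top 12 mm above the level prong's top.
- hook_seat (a point): Point on the top of the level prong, 65 mm in front of the hook's upright bar and 23 mm behind the start of the upturned tip; it swings with the hook. Axes as the stand's when the hook is at rest.
- large_weight_mid (a point): Larger eye weight, loose, 136 mm tall, 0.3 to 0.65 kg: dark block 46 (x) x 60 (y) x 40 mm, on it a flat steel lug 14 mm thick (x), 45 mm wide (y), with an eye through it along x, and on top a neck to hold it by, 30 mm wide (y), 14 mm thick (x), from 94 to 136 mm above the underside. Point: on the centre line, 68 mm above the underside; z up.
- large_weight_eye (a point): Top of the eye of the larger weight, where the prong bears: 82 mm above the underside, on the centre line. The eye is a window 26 mm wide (y), from 46 to 82 mm above the underside, its upper corners cut at 45 degrees. Either side of the weight may face the hook.
- small_weight_mid (a point): The smaller eye weight: the same shape at 0.7 of the size, 95 mm tall, block 32 x 42 x 28 mm. The point is on its centre line 48 mm above the underside. To be left alone.

How it is judged (in metres and radians):
On the way:
1. the empty hook hangs still on its own, let go, within 0.1 rad of straight down for 0.8 s, before the weight is hung on it (value of joint hook between -0.1 and 0.1 rad and contact force between the fingers and stand below 0.1 N and distance between large_weight_eye and hook_seat above 0.06 m), for 0.8 s.
At the end, for the whole second after the job is handed in: The large weight hangs by its eye on the level prong: eye top within 12 mm sideways and 10 mm in height of the seat, 30 mm before to 50 mm behind it; upright within 0.2 rad, hook within 0.15 rad of straight down for the last second; small weight within 30 mm of its start (x of large_weight_eye in the frame of hook_seat between -0.03 and 0.05 m and y of large_weight_eye in the frame of hook_seat between -0.012 and 0.012 m and z of large_weight_eye in the frame of hook_seat between -0.01 and 0.01 m and angle between large_weight_mid's own z axis and vertical below 0.2 rad and value of joint hook between -0.15 and 0.15 rad and distance of small_weight_mid from where it was at the start of the episode below 0.03 m); the robot touches nothing.
It fails at once if the smaller weight is moved by more than 30 mm or tipped over (distance of small_weight_mid from where it was at the start of the episode above 0.03 m or angle between small_weight_mid's own z axis and vertical above 0.5 rad).
It also fails if it takes over 58 s, if anything falls off the work surface, if the arm or the gripper's body presses on something with over 40 N, if the wrist force passes 120 N, or if a joint passes its speed limit or range.

## Working session

There is one attempt and no reset: what is moved stays moved. The work goes in short steps, Python scripts to look and compute and a shell command to move; the robot and the scene stay as the last step left them, time stands still between calls to the robot, and variables do not carry over. Pictures are saved under pics/ and viewed, and the job is handed in when it is done.

```bash
ls; mkdir -p pics
cat > h.py <<'E'
import numpy as np, cv2
from cell import telemetry, optics, env, models
def px2w(c,u,v,z):
    xd=(u-c['cx'])/c['fx']; yd=(v-c['cy'])/c['fy']
    x,y=xd,yd
    for _ in range(20):
        f=1+c['k1']*(x*x+y*y); x,y=xd/f,yd/f
    x=np.asarray(x);y=np.asarray(y);z=np.asarray(z)
    P=np.stack([x*z,-y*z,-z,np.ones_like(z)],-1)
    return (P@np.asarray(c['cam_to_world']).T)[...,:3]
def cloud(c):
    v,u=np.mgrid[0:400,0:640].astype(float)
    return px2w(c,u,v,c['range_z'].astype(float))
def w2px(c,p):
    q=np.linalg.inv(np.asarray(c['cam_to_world']))@np.append(p,1)
    x,y=q[0]/-q[2],-q[1]/-q[2]; f=1+c['k1']*(x*x+y*y)
    return c['cx']+c['fx']*x*f, c['cy']+c['fy']*y*f
E
python3 - <<'E'
from h import *
print(telemetry.get_obs(), env.tip_reach)
for n in ["scene","top","wrist"]:
    c=optics.read_camera(n); cv2.imwrite(f"pics/{n}0.png",c['image'])
    print(n,np.round(np.asarray(c['cam_to_world']),3).tolist(),c['fx'],c['k1'])
    for l in ["stand","hook","hook_seat","large_weight_mid","large_weight_eye","small_weight_mid"]:
        m=models.masks_of(n,l); k=models.landmark_of(n,l)
        print(l,[(round(a['confidence'],2),np.round(np.array(a['extent'])*[640,400,640,400]).tolist()) for a in m[:2]],[(round(a['confidence'],2),np.round(np.array(a['centre'])*[400,640]).tolist()) for a in k[:2]])
print(telemetry.get_obs()['time_s'])
E
```

```text
pics
{'time_s': 0.0, 'qpos': array([-62.21720138,  18.44059456,  -4.01656703,  83.17722917,
         1.29523047,  78.54193827,  -3.25906884]), 'joint_velocities': array([-6.42658344e-02, -5.72368039e-02, -6.71295486e-02,  1.50744561e-01,
        4.36456839e-02, -3.51734010e-05,  3.34095804e-02]), 'effort': array([-3.49305010e-04, -4.91296005e+01, -4.04215185e-01, -3.12539649e+01,
       -6.40789443e-02,  4.35210345e-02,  1.71829274e-04]), 'tool_pos': array([0.29460602, 0.57872749, 0.21162391]), 'tool_rot': array([-177.08762991,   89.88535665, -114.05866738]), 'force': array([-0.92466983,  0.10000005, -0.13367797]), 'wrist_torque': array([ 0.03691717,  0.01853945, -0.01574833]), 'grip_width': 0.0868790802058939} 0.017
scene [[0.608, 0.477, -0.635, -0.013], [-0.794, 0.344, -0.501, -0.332], [-0.021, 0.809, 0.588, 0.632], [0.0, 0.0, 0.0, 1.0]] 412.3969962889582 -0.10146713346828934
stand [(0.79, [377.0, 127.0, 475.0, 302.0])] [(0.81, [264.0, 422.0])]Traceback (most recent call last):
  File "<stdin>", line 7, in <module>
ValueError: it knows: hook_seat, large_weight_eye, large_weight_mid, small_weight_mid, stand
```

Run:
```python
from h import *
for n in ["scene","top","wrist"]:
    c=optics.read_camera(n); cv2.imwrite(f"pics/{n}0.png",c['image'])
    print(n,np.round(np.asarray(c['cam_to_world']),3).tolist(),c['fx'],c['k1'])
    np.savez(f"{n}0.npz",**c)
    for l in ["stand","hook_seat","large_weight_mid","large_weight_eye","small_weight_mid"]:
        m=models.masks_of(n,l); k=models.landmark_of(n,l)
        print(l,[(round(a['confidence'],2),np.round(np.array(a['extent'])*[640,400,640,400]).tolist()) for a in m[:2]],[(round(a['confidence'],2),np.round(np.array(a['centre'])*[400,640]).tolist()) for a in k[:2]])
print(telemetry.get_obs()['time_s'])
```

```text
scene [[0.608, 0.477, -0.635, -0.013], [-0.794, 0.344, -0.501, -0.332], [-0.021, 0.809, 0.588, 0.632], [0.0, 0.0, 0.0, 1.0]] 412.3969962889582 -0.10146713346828934
stand [(0.79, [376.0, 130.0, 475.0, 302.0])] [(0.63, [265.0, 420.0])]
hook_seat [(0.95, [402.0, 165.0, 440.0, 235.0])] [(0.6, [224.0, 410.0])]
large_weight_mid [(0.85, [277.0, 200.0, 306.0, 261.0])] [(0.63, [229.0, 295.0])]
large_weight_eye [] [(0.64, [223.0, 287.0])]
small_weight_mid [(0.73, [258.0, 191.0, 277.0, 229.0])] [(0.77, [210.0, 264.0])]
top [[0.016, 0.987, -0.159, 0.384], [-1.0, 0.02, 0.023, 0.092], [0.026, 0.158, 0.987, 1.169], [0.0, 0.0, 0.0, 1.0]] 514.3142584055114 -0.005526726283690105
stand [(0.62, [366.0, 122.0, 441.0, 236.0])] [(0.63, [196.0, 390.0])]
hook_seat [(0.73, [398.0, 172.0, 417.0, 235.0])] [(0.82, [210.0, 401.0])]
large_weight_mid [(0.78, [268.0, 240.0, 296.0, 261.0])] [(0.69, [248.0, 282.0]), (0.69, [196.0, 390.0])]
large_weight_eye [(0.72, [267.0, 241.0, 297.0, 261.0])] [(0.86, [250.0, 280.0])]
small_weight_mid [(0.57, [223.0, 229.0, 244.0, 245.0])] [(0.58, [235.0, 234.0])]
wrist [[0.454, -0.857, -0.242, 0.229], [0.891, 0.437, 0.123, 0.612], [0.001, -0.271, 0.962, 0.384], [0.0, 0.0, 0.0, 1.0]] 316.60514129975496 -0.013133324511374472
stand [] []
hook_seat [] []
large_weight_mid [] []
large_weight_eye [] []
small_weight_mid [] []
1.85
```

View pics/scene0.png

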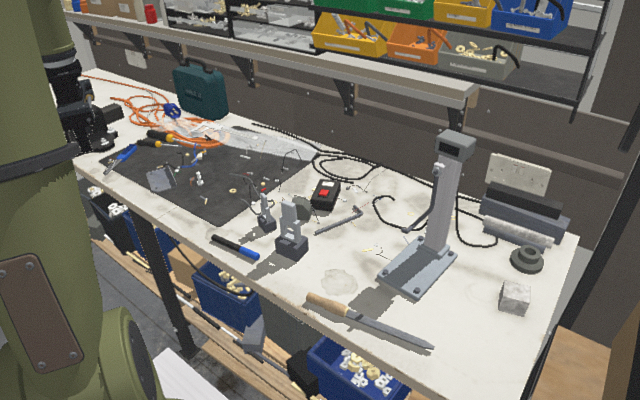

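View pics/top0.png

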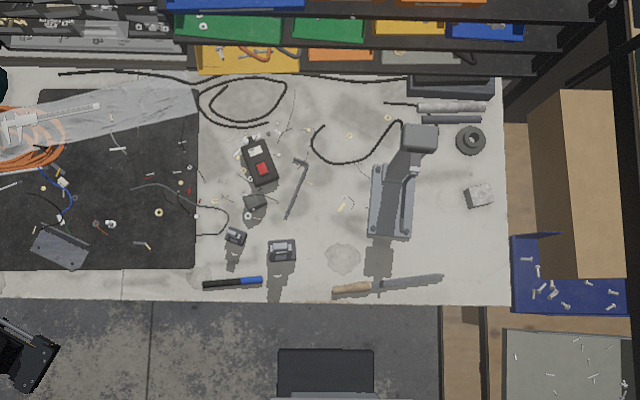

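View pics/wrist0.png

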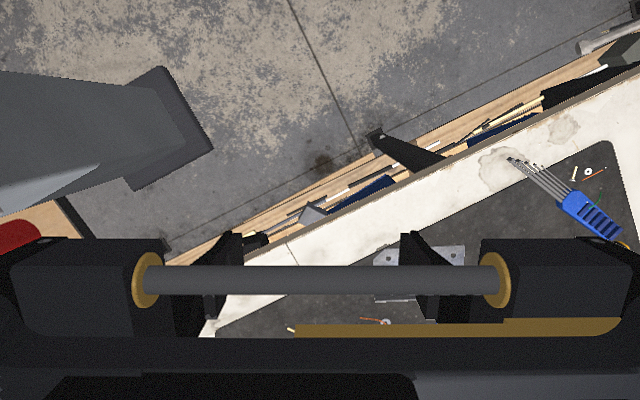

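The scene view shows the stand at about (430,210) with its hook at (415,225), the large weight at (292,232) and the small one at (265,212). In the top view they are at (395,190), (282,250) and (234,236). Next I'll measure them.

Run:
```python
from h import *
for n in ["top","scene"]:
    c=dict(np.load(f"{n}0.npz")); P=cloud(c)
    np.save(f"{n}P.npy",P)
P=np.load("topP.npy"); S=np.load("sceneP.npy")
def rep(P,nm,box,zmin,zmax):
    x0,y0,x1,y1=box; q=P[y0:y1,x0:x1].reshape(-1,3); q=q[(q[:,2]>zmin)&(q[:,2]<zmax)&(q[:,0]>0.2)]
    r=cv2.minAreaRect((q[:,:2]*1000).astype(np.float32)) if len(q)>3 else None
    print(nm,len(q),q.min(0).round(3),q.max(0).round(3),"med",np.median(q,0).round(3),r)
for nm,PP,bl,bs,st in [("top",P,(260,232,304,270),(218,222,250,252),(355,110,450,245)),("scene",S,(270,192,312,268),(252,185,282,235),(365,120,485,310))]:
    for a,b in [(.1,.15),(.045,.09),(.02,.045)]: rep(PP,nm+" large",bl,a,b)
    for a,b in [(.07,.11),(.033,.06),(.012,.03)]: rep(PP,nm+" small",bs,a,b)
    for a,b in [(.255,.3),(.2,.25),(.14,.2),(.008,.02)]: rep(PP,nm+" stand",st,a,b)
    # bench z
    print(np.median(PP[260:290,250:330].reshape(-1,3)[:,2]))
for n in ["scene","top"]:
    im=cv2.imread(f"pics/{n}0.png"); 
    b=(230,120,490,310) if n=="scene" else (210,100,460,280)
    cv2.imwrite(f"pics/{n}0z.png",cv2.resize(im[b[1]:b[3],b[0]:b[2]],None,fx=3,fy=3))
```

```text
top large 126 [0.464 0.124 0.101] [0.48  0.154 0.14 ] med [0.471 0.138 0.135] ((472.4771728515625, 138.8751220703125), (14.383102416992188, 30.130056381225586), 6.177087306976318)
top large 33 [0.457 0.111 0.045] [0.488 0.159 0.09 ] med [0.466 0.137 0.055] ((468.05767822265625, 135.2928009033203), (43.594966888427734, 31.047109603881836), 75.0150146484375)
top large 374 [0.447 0.108 0.022] [0.496 0.169 0.045] med [0.464 0.137 0.04 ] ((472.2061462402344, 138.81265258789062), (46.16358184814453, 59.82880783081055), 5.181864261627197)
top small 57 [0.494 0.233 0.07 ] [0.509 0.253 0.098] med [0.502 0.242 0.094] ((502.382568359375, 243.1534423828125), (21.375572204589844, 9.407513618469238), 70.16452026367188)
top small 24 [0.491 0.227 0.033] [0.531 0.265 0.059] med [0.5   0.231 0.04 ] ((512.1387329101562, 245.26339721679688), (40.2381591796875, 36.69046401977539), 5.093515396118164)
top small 187 [0.482 0.22  0.013] [0.527 0.282 0.03 ] med [0.5   0.242 0.027] ((505.7402648925781, 251.63763427734375), (59.48017501831055, 32.24855422973633), 69.04026794433594)
top stand 1034 [ 0.636 -0.149
[... 1908 characters left out ...]
.12   0.278] ((659.357666015625, -115.37751007080078), (64.25820922851562, 50.55591583251953), 84.57034301757812)
scene stand 821 [ 0.596 -0.148  0.2  ] [ 0.916 -0.034  0.25 ] med [ 0.64  -0.114  0.225] ((756.2736206054688, -92.41145324707031), (320.00848388671875, 76.17626953125), 12.071146965026855)
scene stand 1815 [ 0.501 -0.135  0.14 ] [0.915 0.174 0.2  ] med [ 0.884 -0.095  0.174] ((771.32958984375, -62.02960205078125), (494.4320068359375, 236.47776794433594), 33.973167419433594)
scene stand 3077 [ 0.506 -0.202  0.008] [0.917 0.229 0.02 ] med [ 0.596 -0.103  0.012] ((766.4928588867188, -46.36676025390625), (548.0401611328125, 305.3067626953125), 32.8521842956543)
-0.0001710349984744286
```

View pics/scene0z.png

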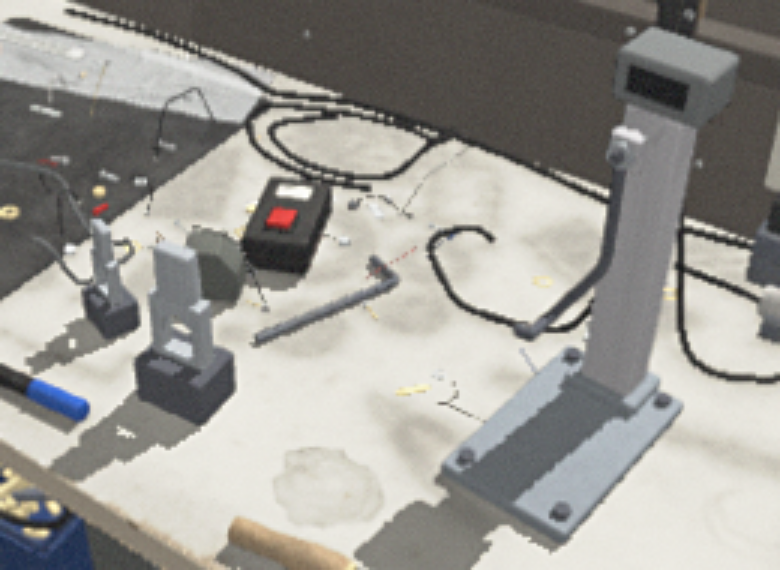

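View pics/top0z.png

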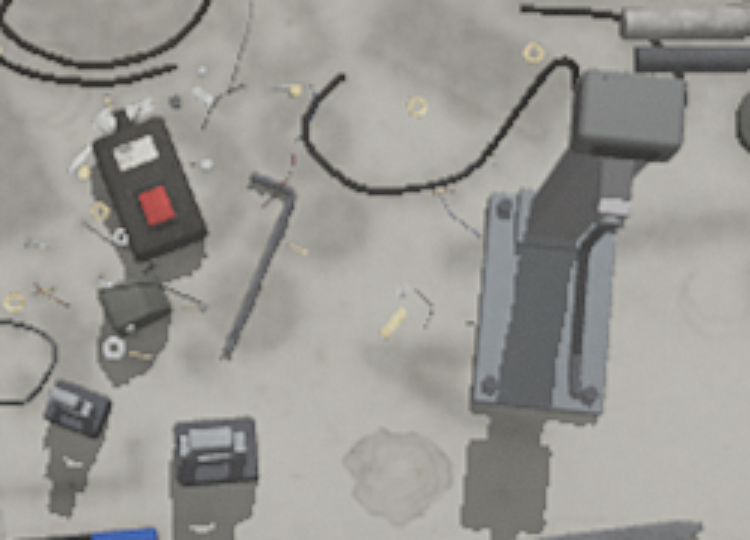

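Run:
```python
from h import *
from scipy.spatial.transform import Rotation as Ro
for n,b in [("top",(355,160,430,245)),("scene",(365,230,470,310))]:
    P=np.load(f"{n}P.npy"); x0,y0,x1,y1=b
    q=P[y0:y1,x0:x1]; m=((q[...,2]>.007)&(q[...,2]<.02)).astype(np.uint8)
    k,l,s,_=cv2.connectedComponentsWithStats(m); i=1+np.argmax(s[1:,4]); p=q[l==i]
    r=cv2.minAreaRect((p[:,:2]*1000).astype(np.float32)); print(n,len(p),r,np.median(p[:,2]))
# housing box, pivot stuff
P=np.load("topP.npy"); S=np.load("sceneP.npy")
for n,Q in (("top",P),("scene",S)):
    q=Q.reshape(-1,3); q=q[(q[:,0]>.58)&(q[:,0]<.64)&(q[:,1]<-.06)&(q[:,1]>-.15)&(q[:,2]>.236)&(q[:,2]<.252)]
    print(n,"arm",len(q),q.min(0),q.max(0),np.median(q,0)); r=cv2.minAreaRect((q[:,:2]*1000).astype(np.float32)); print(r)
    q=Q.reshape(-1,3); q=q[(q[:,0]>.48)&(q[:,0]<.60)&(q[:,1]<-.06)&(q[:,1]>-.15)&(q[:,2]>.13)&(q[:,2]<.23)]
    print(n,"hook",len(q)); 
    o=np.argsort(q[:,0]); print(q[o[::max(1,len(o)//12)]].round(3).tolist())
o=telemetry.get_obs(); R=Ro.from_euler('xyz',o['tool_rot'],degrees=True).as_matrix(); print(R.round(3)); print(o['tool_pos'],o['time_s'])
```

```text
top 2350 ((592.7723999023438, -109.25629425048828), (100.67088317871094, 165.75534057617188), 84.91834259033203) 0.012440978166763594
scene 2450 ((592.1025390625, -109.22000122070312), (100.20194244384766, 168.0784149169922), 85.68390655517578) 0.011971656634306438
top arm 260 [ 0.59698572 -0.13616376  0.23603892] [ 0.63999565 -0.10011798  0.25131072] [ 0.61977947 -0.11076201  0.24634437]
((618.3568725585938, -117.70968627929688), (33.0643196105957, 44.30485916137695), 84.80518341064453)
top hook 194
[[0.501, -0.101, 0.165], [0.51, -0.104, 0.16], [0.518, -0.1, 0.153], [0.526, -0.102, 0.153], [0.534, -0.103, 0.155], [0.542, -0.103, 0.156], [0.551, -0.108, 0.155], [0.559, -0.104, 0.154], [0.567, -0.106, 0.155], [0.575, -0.108, 0.156], [0.583, -0.112, 0.155], [0.592, -0.11, 0.155], [0.6, -0.108, 0.155]]
scene arm 243 [ 0.59609527 -0.1449882   0.23602631] [ 0.63999587 -0.09962996  0.25178746] [ 0.61841697 -0.11519978  0.24564769]
((625.8856811523438, -115.68560791015625), (31.50577735900879, 56.90654373168945), 54.68305206298828)
scene hook 170
[[0.501, -0.103, 0.162], [0.505, -0.107, 0.162], [0.517, -0.106, 0.149], [0.526, -0.105, 0.153], [0.535, -0.102, 0.153], [0.542, -0.109, 0.151], [0.55, -0.105, 0.153], [0.557, -0.105, 0.154], [0.567, -0.106, 0.155], [0.576, -0.106, 0.154], [0.584, -0.108, 0.154], [0.592, -0.113, 0.152], [0.599, -0.111, 0.156]]
[[ 0.    -0.891  0.454]
 [ 0.     0.454  0.891]
 [-1.    -0.     0.   ]]
[0.29485205 0.57928869 0.21277054] 1.85
```

```bash
python3 -m pendant '[[87,[-20,-29,-28],[-0.1,0,0]],[87,[-20,-58,-56],[-0.2,0,0]],[87,[-20,-87,-84],[-0.3,0,0]],[87,[-20,-116,-112],[-0.389,0,0]],[87,[-20,-145,-140],[-0.389,0,0]],[87,[-20,-174,-168],[-0.389,0,0]],[87,[-20,-203,-196],[-0.389,0,0]],[87,[-20,-232,-224],[-0.389,0,0]],[87,[-20,-261,-252],[-0.389,0,0]],[87,[-20,-290,-280],[-0.389,0,0]]]' 5
cat >> h.py <<'E'
from scipy.spatial.transform import Rotation as Ro
def go(tgt,yaw=None):
    """shift/turn from current (measured) pose, tgt world xyz, yaw=azimuth deg of -tool y"""
    o=telemetry.get_obs(); R=Ro.from_euler('xyz',o['tool_rot'],degrees=True).as_matrix()
    az=np.degrees(np.arctan2(-R[1,1],-R[0,1]))
    print('t',o['time_s'],'pos',o['tool_pos'].round(4),'az',az.round(2),'down',R[:,0].round(3),'F',o['force'].round(2),'w',round(o['grip_width']*1000,1))
    print('shift mm',(R.T@(np.array(tgt)-o['tool_pos'])*1000).round(1), 'turn x', None if yaw is None else round(np.radians(-(yaw-az)),3))
E
python3 -c "
from h import *
go([.5318,-.1043,.225],-4.7)"
```

```text
time_s: 2.68
tool_pos: [0.4266, 0.1963, 0.2332]
tool_rot: [-44.1, 89.9, 41.2]
force: [0.2, -0.2, 0.4]
grip_width: 0.0874
t 2.6833 pos [0.4266 0.1963 0.2332] az -4.68 down [ 0.001  0.001 -1.   ] F [ 0.23 -0.24  0.36] w 87.4
shift mm [   8.  -129.3 -291. ] turn x 0.0
```

```bash
python3 -m pendant '[[87,[0,-16,-36],[0,0,0]],[87,[0,-32,-73],[0,0,0]],[87,[0,-48,-109],[0,0,0]],[87,[0,-64,-146],[0,0,0]],[87,[0,-80,-182],[0,0,0]],[87,[0,-96,-218],[0,0,0]],[87,[0,-112,-254],[0,0,0]],[87,[0,-129,-292],[0,0,0]],[87,[0,-129,-292],[0,0,0]]]' 5
python3 - <<'E'
from h import *
go([.5318,-.1043,.155],-4.7)
for i in range(4):
    c=optics.read_camera("wrist"); cv2.imwrite(f"pics/w1_{i}.png",c['image'])
    P=cloud(c); q=P.reshape(-1,3); q=q[(q[:,0]>.505)&(q[:,0]<.57)&(q[:,1]<-.05)&(q[:,1]>-.16)&(q[:,2]>.13)&(q[:,2]<.17)]
    print(len(q), np.median(q,0) if len(q) else '')
    t=optics.read_camera("top"); q=cloud(t).reshape(-1,3); q=q[(q[:,0]>.505)&(q[:,0]<.57)&(q[:,1]<-.05)&(q[:,1]>-.16)&(q[:,2]>.13)&(q[:,2]<.17)]
    print(' top',len(q), np.median(q,0) if len(q) else '')
cv2.imwrite(f"pics/w1_t.png",t['image'])
E
```

```text
time_s: 3.43
tool_pos: [0.5317, -0.1134, 0.2333]
tool_rot: [-156.8, 89.6, -72.2]
force: [-0.2, 0.1, -0.1]
grip_width: 0.087
t 3.4333 pos [ 0.5317 -0.1134  0.2333] az -5.36 down [ 0.002 -0.006 -1.   ] F [-0.19  0.06 -0.14] w 87.0
shift mm [78.2  0.9  9.5] turn x -0.011
690 [ 0.53702192 -0.08559157  0.15549104]
 top 64 [ 0.52365575 -0.09513479  0.15538856]
706 [ 0.53760061 -0.10665793  0.15301462]
 top 65 [ 0.52249395 -0.1172122   0.15564818]
692 [ 0.53726972 -0.1254265   0.15576359]
 top 42 [ 0.51629435 -0.12338182  0.15829834]
684 [ 0.53824814 -0.12018053  0.15460511]
 top 88 [ 0.54271484 -0.10901967  0.15445517]
```

View pics/w1_0.png

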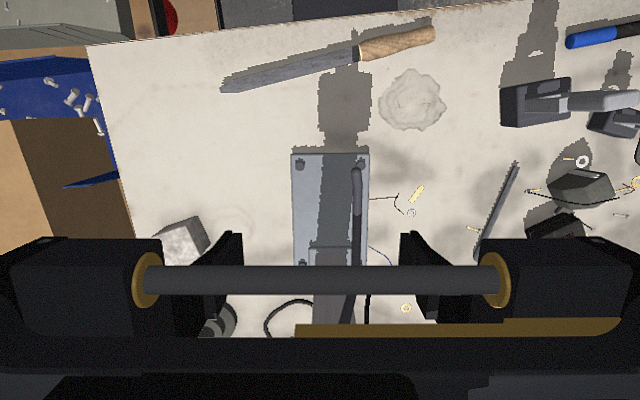

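The wrist view shows the hook's prong at about (358,200), between the open fingers. It swings about y = -0.105, which agrees with my stand fit. I'll descend and close softly around it.

```bash
python3 - <<'E'
from h import *
go([.5318,-.1043,.155],-4.7)
E
python3 -m pendant '[[87,[20,0,0],[0,0,0]],[87,[40,0,0],[0,0,0]],[87,[60,0,0],[0,0,0]],[87,[74,0,0],[0,0,0]],[87,[78,0,0],[0,0,0]],[87,[78,0,0],[0,0,0]],[87,[78,0,0],[0,0,0]]]' 3
python3 - <<'E'
from h import *
go([.5318,-.1043,.155],-4.7)
E
```

```text
t 3.8333 pos [ 0.531  -0.1018  0.2328] az -4.54 down [ 0.     0.001 -1.   ] F [-0.12  0.69 -0.51] w 87.1
shift mm [77.8 -1.  -2.5] turn x 0.003
time_s: 4.42
tool_pos: [0.5315, -0.103, 0.1555]
tool_rot: [-79.6, 89.9, 5.7]
force: [0.5, 0.6, 0.7]
grip_width: 0.087
t 4.4167 pos [ 0.5315 -0.103   0.1555] az -4.64 down [ 0.001  0.    -1.   ] F [0.52 0.57 0.65] w 87.0
shift mm [ 0.5 -0.4 -1.3] turn x 0.001
```

Close gently, in steps; correct 1 mm in z meanwhile.

```bash
python3 -m pendant '[[70,[0,0,-1],[0,0,0]],[55,[0,0,-1],[0,0,0]],[42,[0,0,-1],[0,0,0]],[32,[0,0,-1],[0,0,0]],[24,[0,0,-1],[0,0,0]],[18,[0,0,-1],[0,0,0]],[13,[0,0,-1],[0,0,0]],[10,[0,0,-1],[0,0,0]],[8,[0,0,-1],[0,0,0]],[7,[0,0,-1],[0,0,0]]]' 3
python3 -m pendant '[[7,[0,0,0],[0,0,0]],[7,[0,0,0],[0,0,0]],[7,[0,0,0],[0,0,0]],[7,[0,0,0],[0,0,0]]]' 3
python3 - <<'E'
from h import *
go([.5318,-.1043,.155],-4.7)
c=optics.read_camera("wrist"); cv2.imwrite(f"pics/w2.png",c['image'])
E
```

```text
time_s: 5.25
tool_pos: [0.5309, -0.1043, 0.1548]
tool_rot: [0.8, 90.0, 86.2]
force: [0.6, -0.4, -0.0]
grip_width: 0.0281
time_s: 5.58
tool_pos: [0.531, -0.1043, 0.1548]
tool_rot: [-48.4, 90.0, 36.9]
force: [-0.2, -0.6, 0.6]
grip_width: 0.0088
t 5.5833 pos [ 0.531  -0.1043  0.1548] az -4.69 down [ 0.  0. -1.] F [-0.23 -0.58  0.58] w 8.8
shift mm [-0.2 -0.8  0.1] turn x 0.0
```

View pics/w2.png

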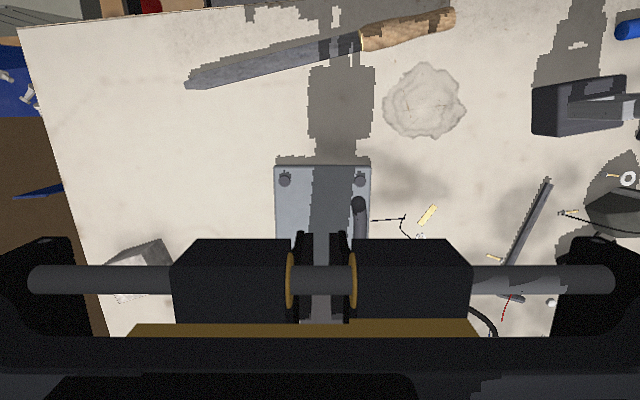

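Run:
```python
from h import *
go([.5318,-.1043,.155],-4.7)
for n in ("wrist","scene","top"):
    c=optics.read_camera(n)
    P=cloud(c); q=P.reshape(-1,3); q=q[(q[:,0]>.495)&(q[:,0]<.518)&(q[:,1]<-.05)&(q[:,1]>-.16)&(q[:,2]>.14)&(q[:,2]<.18)]
    print(n,len(q), np.median(q,0) if len(q) else '', q.max(0) if len(q) else '')
    if n=="scene": cv2.imwrite("pics/s2.png",cv2.resize(c['image'][120:310,330:500],None,fx=3.1,fy=3.1))
go([.5318,-.1043,.155],-4.7)
```

```text
t 5.6333 pos [ 0.531  -0.1043  0.1547] az -4.68 down [ 0.  0. -1.] F [-0.54  0.27  0.5 ] w 8.1
shift mm [-0.3 -0.8  0.1] turn x 0.0
wrist 329 [ 0.5085576  -0.08329493  0.16507726] [ 0.51799551 -0.07858498  0.16911014]
scene 26 [ 0.50691149 -0.09119016  0.16341578] [ 0.51704985 -0.08691037  0.16752549]
top 4 [ 0.50262042 -0.0991153   0.16579256] [ 0.50281417 -0.0969038   0.16722181]
t 5.7833 pos [ 0.531  -0.1044  0.1548] az -4.68 down [ 0.  0. -1.] F [ 0.45  0.62 -0.53] w 7.1
shift mm [-0.2 -0.8  0.1] turn x 0.0
```

View pics/s2.png

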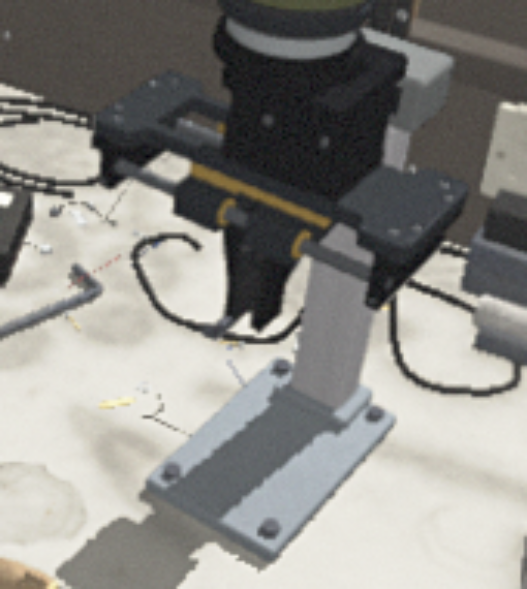

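Run:
```python
from h import *
for i in range(8):
    n="wrist"; c=optics.read_camera(n)
    if i==0: cv2.imwrite("pics/w3a.png",c['image'][150:300,200:460].repeat(3,0).repeat(3,1)); np.savez("w3a.npz",**c)
    if i==3: cv2.imwrite("pics/w3b.png",c['image'][150:300,200:460].repeat(3,0).repeat(3,1))
    P=cloud(c); q=P.reshape(-1,3); q=q[(q[:,0]>.495)&(q[:,0]<.518)&(q[:,1]<-.05)&(q[:,1]>-.16)&(q[:,2]>.14)&(q[:,2]<.18)]
    print(n,len(q), np.median(q,0).round(4) if len(q) else '', q.min(0) if len(q) else '')
go([.5318,-.1043,.155],-4.7)
```

```text
wrist 353 [ 0.5073 -0.1105  0.1628] [ 0.49990471 -0.11587102  0.15184835]
wrist 376 [ 0.5068 -0.1189  0.164 ] [ 0.49934061 -0.1250899   0.1533036 ]
wrist 392 [ 0.5068 -0.1219  0.1645] [ 0.49904549 -0.12849558  0.15365981]
wrist 379 [ 0.5069 -0.1188  0.1639] [ 0.49946627 -0.12509011  0.15252214]
wrist 355 [ 0.5073 -0.1104  0.1627] [ 0.49992561 -0.11590994  0.15148887]
wrist 334 [ 0.5077 -0.0994  0.1627] [ 0.50096181 -0.103535    0.15054542]
wrist 332 [ 0.5082 -0.0894  0.1639] [ 0.50153118 -0.09303756  0.15314758]
wrist 329 [ 0.5086 -0.0833  0.1651] [ 0.502167   -0.08731521  0.15537659]
t 6.1833 pos [ 0.531  -0.1043  0.1548] az -4.68 down [ 0.  0. -1.] F [ 0.44 -0.19  0.94] w 6.9
shift mm [-0.2 -0.8  0.1] turn x 0.0
```

View pics/w3a.png

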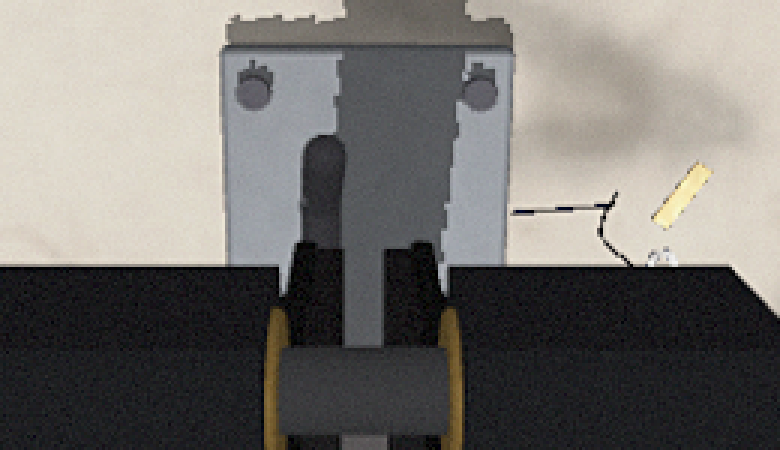

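View pics/w3b.png

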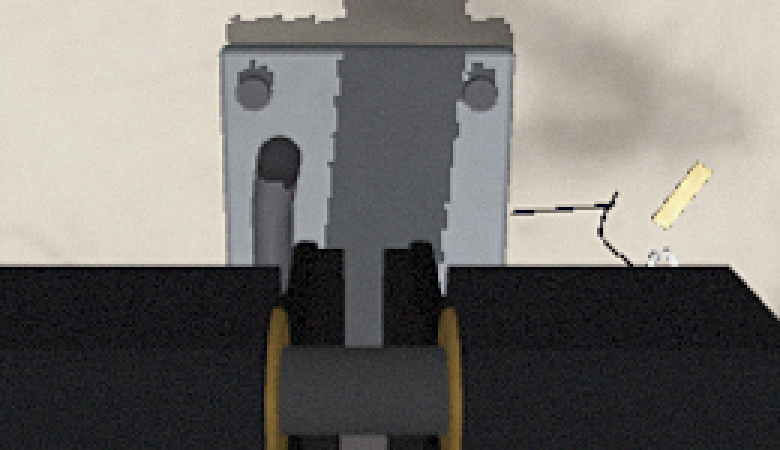

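Run:
```python
from h import *
c=dict(np.load("w3a.npz")); P=cloud(c)
for v,u in [(233,302),(234,303),(240,303),(240,310),(250,303),(234,340),(240,340),(245,325),(232,306),(200,307)]: print(v,u,P[v,u].round(4),c['range_z'][v,u])
c=optics.read_camera("scene"); np.savez("s3.npz",**c); S=cloud(c)
q=S[120:310,330:500].reshape(-1,3); q=q[(abs(q[:,0]-.531)<.03)&(abs(q[:,1]+.104)<.03)&(q[:,2]>.1)]
print(q[:,2].min(), np.percentile(q[:,2],[1,3,10]));
o=np.argsort(q[:,2])[:10]; print(q[o].round(3))
print(w2px(c,np.array([.531,-.1043,.138])),w2px(c,np.array([.531,-.1043,.154])),w2px(c,np.array([.5,-.1019,.16])))
```

```text
233 302 [ 0.5198 -0.1141  0.1671] 0.17041607
234 303 [ 0.5193 -0.1133  0.1698] 0.16767718
240 303 [ 0.5192 -0.1129  0.1781] 0.15969998
240 310 [ 0.5212 -0.1096  0.1741] 0.16395779
250 303 [ 0.5208 -0.1126  0.1866] 0.15192202
234 340 [ 0.5208 -0.0938  0.17  ] 0.16742772
240 340 [ 0.5216 -0.0942  0.1762] 0.16176267
245 325 [ 0.5971 -0.1056  0.0113] 0.3410546
232 306 [ 0.5238 -0.1128  0.1557] 0.18249346
200 307 [ 0.502  -0.1097  0.1656] 0.16690332
0.1515503528165255 [0.15673174 0.16729206 0.18407884]
[[ 0.528 -0.086  0.152]
 [ 0.534 -0.086  0.153]
 [ 0.53  -0.087  0.153]
 [ 0.518 -0.085  0.154]
 [ 0.532 -0.085  0.154]
 [ 0.523 -0.084  0.154]
 [ 0.528 -0.085  0.154]
 [ 0.526 -0.084  0.154]
 [ 0.52  -0.085  0.155]
 [ 0.533 -0.084  0.155]]
(np.float64(409.11880258091986), np.float64(232.75178777266535)) (np.float64(410.0586242154995), np.float64(226.02039966307754)) (np.float64(400.9171830857412), np.float64(232.08656233701976))
```

Run:
```python
from h import *
c=dict(np.load("s3.npz")); S=cloud(c)
im=c['image']; cv2.imwrite("pics/s3z.png",cv2.resize(im[180:245,380:450],None,fx=9,fy=9,interpolation=cv2.INTER_NEAREST))
for v in range(205,232,2):
    print(v,[(u,S[v,u].round(3).tolist()) for u in range(405,421,3)])
c=dict(np.load("w3a.npz")); P=cloud(c); print('wrist')
for v in range(226,262,3):
    print(v,[(u,P[v,u].round(3).tolist()) for u in (300,304,308,312,318,330,334,338)])
o=telemetry.get_obs(); R=Ro.from_euler('xyz',o['tool_rot'],degrees=True).as_matrix()
print(R.T@(np.asarray(c['cam_to_world'])[:3,3]-o['tool_pos']))
```

```text
205 [(405, [0.523, -0.093, 0.201]), (408, [0.525, -0.098, 0.203]), (411, [0.533, -0.1, 0.198]), (414, [0.522, -0.11, 0.209]), (417, [0.52, -0.116, 0.214]), (420, [0.52, -0.122, 0.216])]
207 [(405, [0.521, -0.095, 0.199]), (408, [0.523, -0.099, 0.199]), (411, [0.535, -0.099, 0.192]), (414, [0.52, -0.111, 0.207]), (417, [0.52, -0.117, 0.21]), (420, [0.522, -0.121, 0.21])]
209 [(405, [0.523, -0.094, 0.193]), (408, [0.525, -0.099, 0.194]), (411, [0.535, -0.1, 0.188]), (414, [0.52, -0.112, 0.203]), (417, [0.52, -0.117, 0.205]), (420, [0.528, -0.119, 0.201])]
211 [(405, [0.52, -0.096, 0.191]), (408, [0.523, -0.1, 0.191]), (411, [0.536, -0.1, 0.184]), (414, [0.519, -0.113, 0.199]), (417, [0.519, -0.118, 0.202]), (420, [0.532, -0.118, 0.194])]
213 [(405, [0.519, -0.097, 0.188]), (408, [0.523, -0.101, 0.187]), (411, [0.535, -0.101, 0.179]), (414, [0.519, -0.113, 0.195]), (417, [0.522, -0.117, 0.195]), (420, [0.538, -0.117, 0.185])]
215 [(405, [0.521, -0.096, 0.182]), (408, [0.522, -0.101, 0.183]), (411, [0.522, -0.107, 0.187]), (414, [0.519, -0.114, 0.191]), (417, [0.526, -0.116, 0.188]), (42
[... 3880 characters left out ...]
-0.11, 0.19]), (312, [0.521, -0.108, 0.19]), (318, [0.606, -0.114, 0.011]), (330, [0.522, -0.1, 0.189]), (334, [0.522, -0.098, 0.19]), (338, [0.522, -0.096, 0.19])]
256 [(300, [0.519, -0.113, 0.196]), (304, [0.521, -0.112, 0.193]), (308, [0.521, -0.11, 0.193]), (312, [0.523, -0.108, 0.19]), (318, [0.609, -0.114, 0.011]), (330, [0.522, -0.1, 0.192]), (334, [0.522, -0.098, 0.193]), (338, [0.522, -0.096, 0.194])]
259 [(300, [0.519, -0.113, 0.199]), (304, [0.521, -0.112, 0.196]), (308, [0.521, -0.11, 0.196]), (312, [0.524, -0.108, 0.19]), (318, [0.613, -0.115, 0.011]), (330, [0.524, -0.1, 0.192]), (334, [0.522, -0.098, 0.196]), (338, [0.522, -0.096, 0.197])]
[-0.1714203   0.07416046 -0.00049218]
```

View pics/s3z.png

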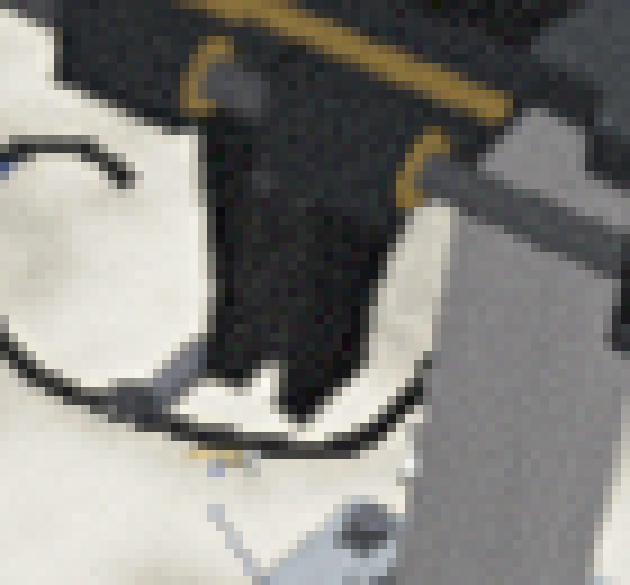

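The fingers closed above the prong. Both cameras put the fingertips at z ≈ 0.166, which is 11 mm above the reported TCP and not 17 mm below it, and the hook swings freely beneath them. I'll use the tip height the cameras show, so I open and go 28 mm lower.

```bash
python3 -m pendant '[[87,[-10,0,0],[0,0,0]],[87,[-10,0,0],[0,0,0]],[87,[-10,0,0],[0,0,0]],[87,[-10,0,0],[0,0,0]],[87,[-10,0,0],[0,0,0]],[87,[-10,0,0],[0,0,0]],[87,[-10,0,0],[0,0,0]],[87,[-10,0,0],[0,0,0]]]' 3
python3 - <<'E'
from h import *
go([.5318,-.1043,.127],-4.7)
c=optics.read_camera("wrist"); cv2.imwrite("pics/w4.png",c['image'])
P=cloud(c)
for v,u in [(233,236),(236,236),(240,236),(233,405),(236,405),(240,405)]: print(P[v,u].round(3))
E
```

```text
time_s: 6.9
tool_pos: [0.5309, -0.1043, 0.1646]
tool_rot: [81.1, 90.0, 166.4]
force: [0.4, 0.4, -0.9]
grip_width: 0.0521
t 6.9 pos [ 0.5309 -0.1043  0.1646] az -4.69 down [-0.  0. -1.] F [ 0.44  0.43 -0.89] w 52.1
shift mm [37.6 -0.9  0.1] turn x 0.0
[ 0.584 -0.206 -0.001]
[ 0.587 -0.207 -0.   ]
[ 0.592 -0.207 -0.   ]
[ 0.598 -0.015  0.002]
[ 0.603 -0.014 -0.001]
[ 0.608 -0.014 -0.001]
```

View pics/w4.png

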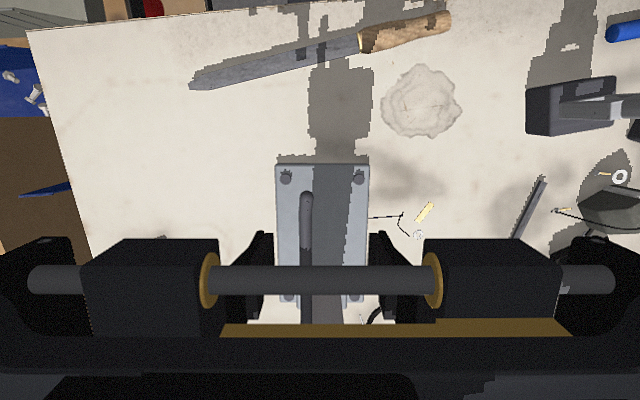

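```bash
python3 -m pendant '[[87,[0,0,0],[0,0,0]],[87,[0,0,0],[0,0,0]],[87,[0,0,0],[0,0,0]],[87,[0,0,0],[0,0,0]],[87,[0,0,0],[0,0,0]],[87,[15,0,0],[0,0,0]],[87,[30,0,0],[0,0,0]],[87,[38,0,0],[0,0,0]],[87,[38,0,0],[0,0,0]],[87,[38,0,0],[0,0,0]]]' 3
python3 - <<'E'
from h import *
go([.5318,-.1043,.127],-4.7)
ys=[]
for i in range(3):
    c=optics.read_camera("wrist")
    P=cloud(c); q=P.reshape(-1,3); q=q[(q[:,0]>.495)&(q[:,0]<.515)&(q[:,1]<-.05)&(q[:,1]>-.16)&(q[:,2]>.14)&(q[:,2]<.18)]
    print(np.median(q,0).round(4))
cv2.imwrite("pics/w5.png",c['image'])
c=optics.read_camera("scene"); cv2.imwrite("pics/s5.png",cv2.resize(c['image'][120:310,330:500],None,fx=3.1,fy=3.1))
E
```

```text
time_s: 7.78
tool_pos: [0.5307, -0.1044, 0.1266]
tool_rot: [101.6, 90.0, -173.1]
force: [-0.2, -0.2, -0.7]
grip_width: 0.0871
t 7.7833 pos [ 0.5307 -0.1044  0.1266] az -4.69 down [-0.001 -0.    -1.   ] F [-0.18 -0.21 -0.72] w 87.1
shift mm [-0.4 -1.   0.2] turn x 0.0
[ 0.5068 -0.0849  0.1654]
[ 0.5069 -0.083   0.1658]
[ 0.5067 -0.0867  0.1649]
```

View pics/s5.png

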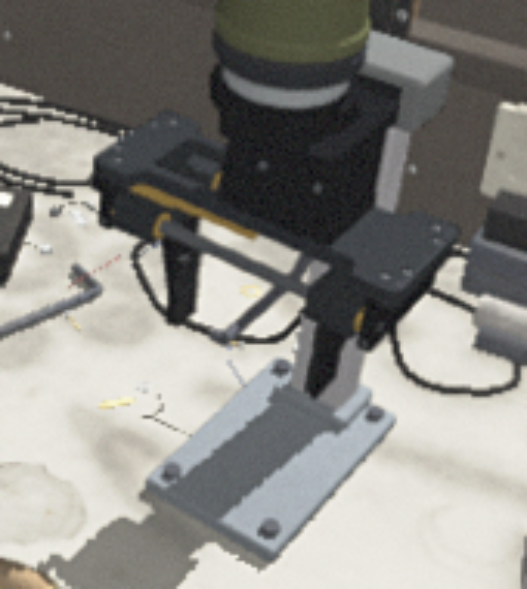

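View pics/w5.png

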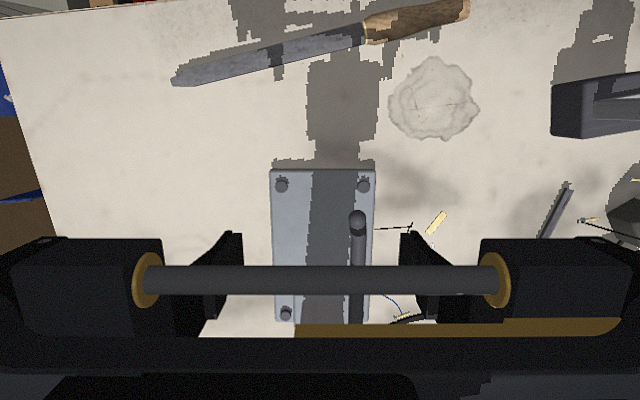

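Now the prong runs between the fingers: the scene crop shows its tip at (228,335), between fingertips at (180,320) and (320,395). Closing.

```bash
python3 -m pendant '[[6,[0,0,0],[0,0,0]],[6,[0,0,0],[0,0,0]],[6,[0,0,0],[0,0,0]],[6,[0,0,0],[0,0,0]],[6,[0,0,0],[0,0,0]],[6,[0,0,0],[0,0,0]],[6,[0,0,0],[0,0,0]],[6,[0,0,0],[0,0,0]],[6,[0,0,0],[0,0,0]],[6,[0,0,0],[0,0,0]]]' 3
python3 -m pendant '[[6,[0,0,0],[0,0,0]],[6,[0,0,0],[0,0,0]],[6,[0,0,0],[0,0,0]],[6,[0,0,0],[0,0,0]],[6,[0,0,0],[0,0,0]]]' 3
python3 - <<'E'
from h import *
go([.5318,-.1043,.127],-4.7)
for i in range(2):
    c=optics.read_camera("wrist")
    P=cloud(c); q=P.reshape(-1,3); q=q[(q[:,0]>.495)&(q[:,0]<.515)&(q[:,1]<-.05)&(q[:,1]>-.16)&(q[:,2]>.14)&(q[:,2]<.18)]
    print(np.median(q,0).round(4))
E
```

```text
time_s: 8.82
tool_pos: [0.5309, -0.1042, 0.1268]
tool_rot: [6.7, 90.0, 92.1]
force: [0.1, 0.4, 0.4]
grip_width: 0.0286
time_s: 9.23
tool_pos: [0.531, -0.1043, 0.1268]
tool_rot: [-71.0, 90.0, 14.3]
force: [0.2, 0.1, 0.6]
grip_width: 0.0078
t 9.2333 pos [ 0.531  -0.1043  0.1268] az -4.69 down [ 0.  0. -1.] F [0.2  0.08 0.63] w 7.8
shift mm [-0.2 -0.8  0.1] turn x 0.0
[ 0.506  -0.1028  0.1631]
[ 0.5059 -0.1027  0.1631]
```

Gripped at 7.8 mm with the hook stationary at centre. Now I'll open slowly.

```bash
python3 -m pendant '[[10,[0,0,0],[0,0,0]],[12,[0,0,0],[0,0,0]],[16,[0,0,0],[0,0,0]],[24,[0,0,0],[0,0,0]],[36,[0,0,0],[0,0,0]],[50,[0,0,0],[0,0,0]],[60,[0,0,0],[0,0,0]],[60,[0,0,0],[0,0,0]],[60,[0,0,0],[0,0,0]],[60,[0,0,0],[0,0,0]]]' 3
python3 - <<'E'
from h import *
for i in range(6):
    c=optics.read_camera("wrist")
    P=cloud(c); q=P.reshape(-1,3); q=q[(q[:,0]>.495)&(q[:,0]<.515)&(q[:,1]<-.05)&(q[:,1]>-.16)&(q[:,2]>.14)&(q[:,2]<.18)]
    print(np.median(q,0).round(4))
go([.5318,-.1043,.23],-4.7)
E
```

```text
time_s: 10.17
tool_pos: [0.531, -0.1043, 0.1268]
tool_rot: [-54.0, 90.0, 31.3]
force: [-0.6, 0.4, -1.5]
grip_width: 0.0542
[ 0.5061 -0.1009  0.1631]
[ 0.5059 -0.101   0.1631]
[ 0.506  -0.1013  0.1629]
[ 0.506  -0.1019  0.1631]
[ 0.5059 -0.1023  0.1631]
[ 0.5059 -0.1027  0.1631]
t 10.4667 pos [ 0.531  -0.1043  0.1268] az -4.69 down [ 0.  0. -1.] F [-0.37 -0.36 -0.04] w 59.6
shift mm [-1.032e+02 -8.000e-01  1.000e-01] turn x 0.0
```

The hook hangs still on its own, within ±1 mm. I'll lift away, which gives it the required time, and move over the large weight.

```bash
python3 -m pendant '[[60,[-30,0,0],[0,0,0]],[60,[-70,0,0],[0,0,0]],[60,[-100,0,0],[0,0,0]],[60,[-100,10,30],[0,0,0]],[60,[-100,20,65],[-0.05,0,0]],[60,[-100,33,100],[-0.1,0,0]],[60,[-100,45,137],[-0.173,0,0]],[60,[-100,57,172],[-0.173,0,0]],[60,[-100,70,210],[-0.173,0,0]],[60,[-100,79,237],[-0.173,0,0]]]' 30
python3 -m pendant '[[60,[0,0,0],[0,0,0]],[60,[0,0,0],[0,0,0]],[60,[0,0,0],[0,0,0]]]' 30
python3 - <<'E'
from h import *
go([.4722,.1388,.088],5.2)
for n in ("wrist","top","scene"):
    c=optics.read_camera(n); P=cloud(c); np.savez(f"{n}6.npz",**c)
    q=P.reshape(-1,3); q=q[(abs(q[:,0]-.472)<.025)&(abs(q[:,1]-.139)<.03)&(q[:,2]>.11)&(q[:,2]<.145)]
    if len(q): print(n,len(q),cv2.minAreaRect((q[:,:2]*1000).astype(np.float32)),q[:,2].max())
    q=P.reshape(-1,3); q=q[(q[:,0]>.495)&(q[:,0]<.515)&(q[:,1]<-.05)&(q[:,1]>-.16)&(q[:,2]>.14)&(q[:,2]<.18)]
    print(' hook',np.median(q,0).round(4) if len(q) else 0)
    cv2.imwrite(f"pics/{n}6.png",c['image'])
E
```

```text
time_s: 11.3
tool_pos: [0.4701, 0.1421, 0.227]
tool_rot: [-9.5, 89.9, 85.9]
force: [0.5, -0.8, 0.2]
grip_width: 0.06
time_s: 11.55
tool_pos: [0.4719, 0.1373, 0.2268]
tool_rot: [-164.2, 90.0, -69.0]
force: [0.6, -0.4, -0.1]
grip_width: 0.06
t 11.55 pos [0.4719 0.1373 0.2268] az 5.18 down [ 0.    -0.001 -1.   ] F [ 0.59 -0.45 -0.1 ] w 60.0
shift mm [138.8  -0.4   1.6] turn x -0.0
wrist 718 ((472.5514831542969, 138.9662628173828), (14.481165885925293, 29.683944702148438), 4.949018478393555) 0.1373729244701033
 hook [ 0.5067 -0.0999  0.1607]
 hook [ 0.5072 -0.1027  0.163 ]
scene 195 ((471.5490417480469, 138.5758819580078), (14.767008781433105, 30.119768142700195), 6.476581573486328) 0.1379143919199921
 hook [ 0.5053 -0.1045  0.1625]
```

View pics/wrist6.png

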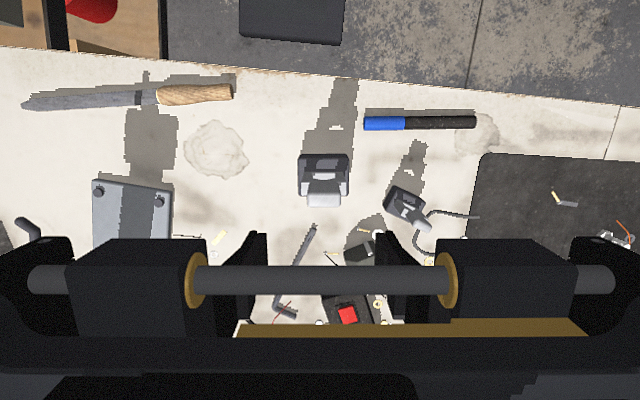

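The wrist view shows the neck at (325,195), midway between the fingers, and the small weight well to the right at (405,200). Descending to grasp.

```bash
python3 -m pendant '[[60,[30,0,1],[0,0,0]],[60,[65,0,1],[0,0,0]],[60,[100,0,1],[0,0,0]],[60,[128,0,1],[0,0,0]],[60,[139,0,1],[0,0,0]],[60,[139,0,1],[0,0,0]],[60,[139,0,1],[0,0,0]]]' 30
python3 - <<'E'
from h import *
go([.4722,.1388,.088],5.2)
c=optics.read_camera("scene"); cv2.imwrite("pics/s7.png",cv2.resize(c['image'][120:290,200:370],None,fx=3.4,fy=3.4))
E
```

```text
time_s: 12.28
tool_pos: [0.4722, 0.1388, 0.0885]
tool_rot: [-102.6, 90.0, -7.5]
force: [-0.8, 0.3, 0.9]
grip_width: 0.0601
t 12.2833 pos [0.4722 0.1388 0.0885] az 5.15 down [ 0. -0. -1.] F [-0.84  0.29  0.91] w 60.1
shift mm [ 0.5 -0.   0. ] turn x -0.001
```

View pics/s7.png

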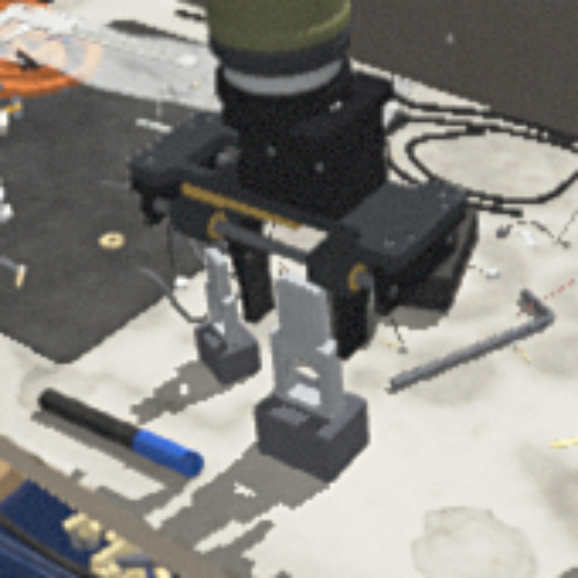

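The fingers straddle the neck, with their tips about at the shoulder of the lug. Closing at 30 N, then a small lift.

```bash
python3 -m pendant '[[25,[0,0,0],[0,0,0]],[25,[0,0,0],[0,0,0]],[25,[0,0,0],[0,0,0]],[25,[0,0,0],[0,0,0]],[25,[0,0,0],[0,0,0]],[25,[0,0,0],[0,0,0]],[25,[0,0,0],[0,0,0]],[25,[-10,0,0],[0,0,0]],[25,[-20,0,0],[0,0,0]],[25,[-20,0,0],[0,0,0]]]' 35
python3 - <<'E'
from h import *
go([.4722,.1388,.088],5.2)
E
```

```text
time_s: 13.17
tool_pos: [0.4725, 0.1395, 0.1096]
tool_rot: [-73.2, 89.8, 22.0]
force: [0.3, 0.2, -3.9]
grip_width: 0.0297
t 13.1667 pos [0.4725 0.1395 0.1096] az 5.22 down [ 0.002  0.001 -1.   ] F [ 0.29  0.17 -3.86] w 29.7
shift mm [21.6  0.4 -0.7] turn x 0.0
```

Held: opening 29.7 mm and about 4 N of weight. Now I'll lift and move to the pre-insertion pose in front of the hook.

```bash
python3 -m pendant '[[25,[-20,0,0],[0,0,0]],[25,[-45,3,-15],[0,0,0]],[25,[-65,7,-40],[0.05,0,0]],[25,[-72,11,-75],[0.1,0,0]],[25,[-72,15,-110],[0.173,0,0]],[25,[-72,20,-145],[0.173,0,0]],[25,[-72,24,-178],[0.173,0,0]],[25,[-72,28,-206],[0.173,0,0]],[25,[-72,31,-226],[0.173,0,0]],[25,[-72,32,-236],[0.173,0,0]]]' 35
python3 -m pendant '[[25,[0,0,0],[0,0,0]],[25,[0,0,0],[0,0,0]],[25,[0,0,0],[0,0,0]],[25,[0,0,0],[0,0,0]]]' 35
python3 - <<'E'
from h import *
go([.4620,-.0985,.1805],-4.7)
for n in ("wrist","top","scene"):
    c=optics.read_camera(n); np.savez(f"{n}8.npz",**c); P=cloud(c)
    q=P.reshape(-1,3); h=q[(q[:,0]>.495)&(q[:,0]<.515)&(q[:,1]<-.05)&(q[:,1]>-.16)&(q[:,2]>.14)&(q[:,2]<.18)]
    print(n,' hook',np.median(h,0).round(4) if len(h) else 0)
    cv2.imwrite(f"pics/{n}8.png",c['image'])
    if n=="scene": cv2.imwrite("pics/s8.png",cv2.resize(c['image'][120:310,330:500],None,fx=3.1,fy=3.1))
    for z0,z1 in ((.115,.14),(.085,.1)):
        w=q[(abs(q[:,0]-.462)<.04)&(abs(q[:,1]+.0985)<.04)&(q[:,2]>z0)&(q[:,2]<z1)]
        if len(w)>5: print(z0,len(w),cv2.minAreaRect((w[:,:2]*1000).astype(np.float32)),w.min(0),w.max(0))
E
```

```text
time_s: 14.0
tool_pos: [0.4602, -0.1024, 0.1798]
tool_rot: [-175.5, 90.0, -90.4]
force: [0.6, -0.8, -3.7]
grip_width: 0.0296
time_s: 14.33
tool_pos: [0.4613, -0.0967, 0.1796]
tool_rot: [33.0, 90.0, 118.5]
force: [0.5, 1.0, -4.7]
grip_width: 0.03
t 14.3333 pos [ 0.4613 -0.0967  0.1796] az -4.51 down [-0.     0.001 -1.   ] F [ 0.45  1.02 -4.74] w 30.0
shift mm [-0.9 -0.8 -1.7] turn x 0.003
wrist  hook [ 0.5126 -0.1033  0.1593]
0.115 3210 ((455.9632263183594, -96.852783203125), (60.06523895263672, 34.064579010009766), 85.50093841552734) [ 0.43710884 -0.12776279  0.11506035] [ 0.47518153 -0.0664834   0.13999145]
0.085 104 ((439.6023254394531, -95.36943817138672), (56.993011474609375, 1.093651294708252), 85.37073516845703) [ 0.43721209 -0.12381711  0.09280721] [ 0.4424473  -0.06701004  0.09995874]
top  hook [ 0.5129 -0.1068  0.1569]
0.115 35 ((457.98699951171875, -89.47933197021484), (64.10337829589844, 20.888063430786133), 51.368045806884766) [ 0.44597465 -0.12103761  0.11631255] [ 0.4860072  -0.06750478  0.1336733 ]
scene  hook [ 0.5133 -0.1051  0.1562]
0.115 764 ((461.3507080078125, -98.30046081542969), (59.42112350463867, 47.638221740722656), 83.73487854003906) [ 0.43580264 -0.12863181  0.1150337 ] [ 0.48735844 -0.06769739  0.13982104]
0.085 102 ((446.1672058105469, -106.45370483398438), (34.499366760253906, 71.3692398071289), 30.454029083251953) [ 0.43607598 -0.12874876  0.09169366] [ 0.47912369 -0.06694934  0.09999409]
```

View pics/s8.png

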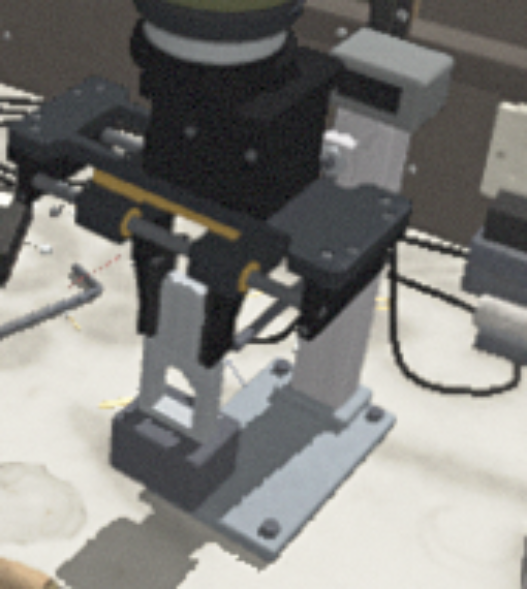

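View pics/wrist8.png

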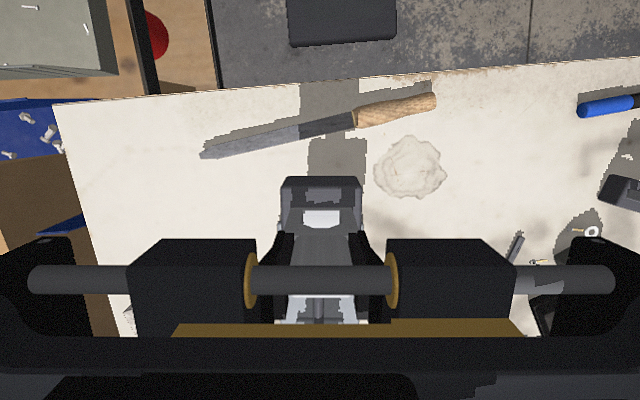

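Run:
```python
from h import *
for n in ("scene","top","wrist"):
    c=dict(np.load(f"{n}8.npz")); q=cloud(c).reshape(-1,3)
    w=q[(abs(q[:,0]-.447)<.006)&(abs(q[:,1]+.0985)<.02)&(q[:,2]>.12)&(q[:,2]<.145)]
    print(n,'blocktop',len(w),np.median(w,0).round(4) if len(w) else '')
    for x0,x1 in ((.498,.506),(.51,.52),(.52,.53),(.53,.545),(.545,.56),(.56,.58)):
        h=q[(q[:,0]>x0)&(q[:,0]<x1)&(q[:,1]<-.07)&(q[:,1]>-.14)&(q[:,2]>.142)&(q[:,2]<.168)]
        if len(h): print(x0,len(h),np.median(h,0).round(4))
go([.4620,-.0985,.1805],-4.7)
```

```text
scene blocktop 141 [ 0.4461 -0.0979  0.1312]
0.51 8 [ 0.5154 -0.1051  0.1536]
0.52 18 [ 0.5245 -0.1049  0.1539]
0.53 28 [ 0.5389 -0.1058  0.1533]
0.545 26 [ 0.5515 -0.1068  0.154 ]
0.56 10 [ 0.5628 -0.1083  0.1528]
top blocktop 3 [ 0.4461 -0.1151  0.1313]
0.51 5 [ 0.5181 -0.1052  0.1549]
0.52 21 [ 0.5242 -0.1038  0.153 ]
0.53 31 [ 0.5368 -0.1047  0.1534]
0.545 29 [ 0.5529 -0.1058  0.1525]
0.56 40 [ 0.5702 -0.1077  0.1527]
wrist blocktop 897 [ 0.4469 -0.0983  0.131 ]
0.51 54 [ 0.516  -0.1038  0.1552]
0.52 126 [ 0.525  -0.1041  0.1527]
0.53 96 [ 0.5334 -0.1049  0.1527]
t 14.4833 pos [ 0.4613 -0.0975  0.1797] az -4.57 down [-0.  0. -1.] F [ 0.17  0.   -5.32] w 30.0
shift mm [-0.8 -0.8 -0.9] turn x 0.002
```

Everything agrees: the eye window spans z 137–173 mm, the hook tip 146–166 mm, and the weight is on the prong's line. Inserting, partway first.

```bash
python3 -m pendant '[[25,[-1,-6,-1],[0,0,0]],[25,[-1,-14,-1],[0,0,0]],[25,[-1,-22,-1],[0,0,0]],[25,[-1,-30,-1],[0,0,0]],[25,[-1,-38,-1],[0,0,0]],[25,[-1,-46,-1],[0,0,0]],[25,[-1,-50,-1],[0,0,0]],[25,[-1,-50,-1],[0,0,0]]]' 35
python3 - <<'E'
from h import *
go([.6065-.070*.9966,-.1104+.070*.0819,.1805],-4.7)
c=optics.read_camera("scene"); cv2.imwrite("pics/s9.png",cv2.resize(c['image'][140:290,350:490],None,fx=4,fy=4))
c=optics.read_camera("wrist"); cv2.imwrite("pics/w9.png",c['image'])
E
```

```text
time_s: 15.15
tool_pos: [0.5119, -0.1038, 0.1805]
tool_rot: [179.8, 90.0, -94.9]
force: [-0.1, -0.7, -4.9]
grip_width: 0.0297
t 15.15 pos [ 0.5119 -0.1038  0.1805] az -4.68 down [-0.    -0.001 -1.   ] F [-0.06 -0.67 -4.88] w 29.7
shift mm [  0.  -24.9   1.2] turn x 0.0
```

View pics/s9.png

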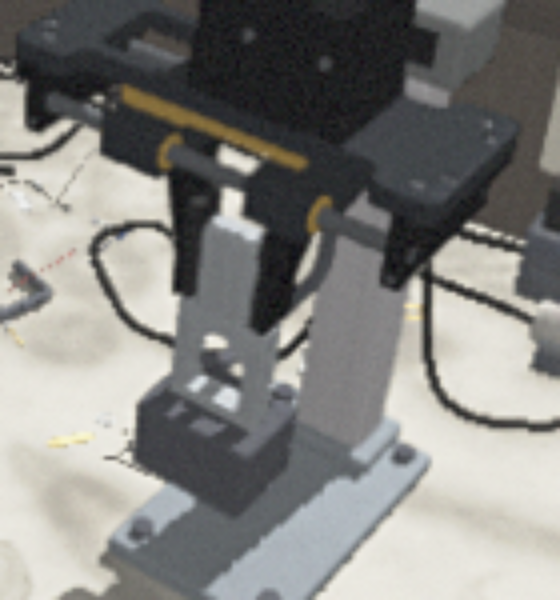

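View pics/w9.png

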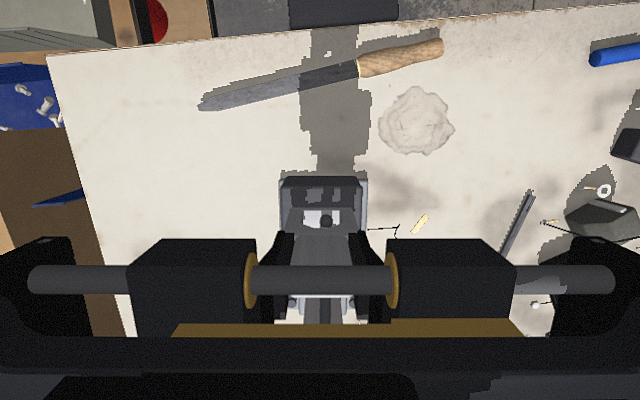

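The hook tip shows through the eye at (325,220), near the centre. I'll go on to the seat and lower.

```bash
python3 -m pendant '[[25,[0,-7,1],[0,0,0]],[25,[0,-15,1],[0,0,0]],[25,[0,-22,1],[0,0,0]],[25,[0,-25,1],[0,0,0]],[25,[0,-25,1],[0,0,0]],[25,[6,-25,1],[0,0,0]],[25,[12,-25,1],[0,0,0]],[25,[16,-25,1],[0,0,0]],[25,[18,-25,1],[0,0,0]],[25,[18,-25,1],[0,0,0]]]' 35
python3 - <<'E'
from h import *
go([.6065-.070*.9966,-.1104+.070*.0819,.1605],-4.7)
c=optics.read_camera("scene"); cv2.imwrite("pics/s10.png",cv2.resize(c['image'][140:290,350:490],None,fx=4,fy=4))
P=cloud(c); q=P.reshape(-1,3)
w=q[(abs(q[:,0]-.522)<.006)&(abs(q[:,1]+.104)<.02)&(q[:,2]>.1)&(q[:,2]<.13)]; print(np.median(w,0))
c=optics.read_camera("wrist"); cv2.imwrite("pics/w10.png",c['image'])
E
```

```text
time_s: 16.08
tool_pos: [0.5351, -0.1046, 0.1618]
tool_rot: [87.4, 89.9, 172.7]
force: [0.6, -0.6, -4.3]
grip_width: 0.0296
t 16.0833 pos [ 0.5351 -0.1046  0.1618] az -4.69 down [-0.002  0.    -1.   ] F [ 0.58 -0.58 -4.33] w 29.6
shift mm [ 1.3 -1.6  0.1] turn x 0.0
[ 0.52327378 -0.10787485  0.11403897]
```

View pics/s10.png

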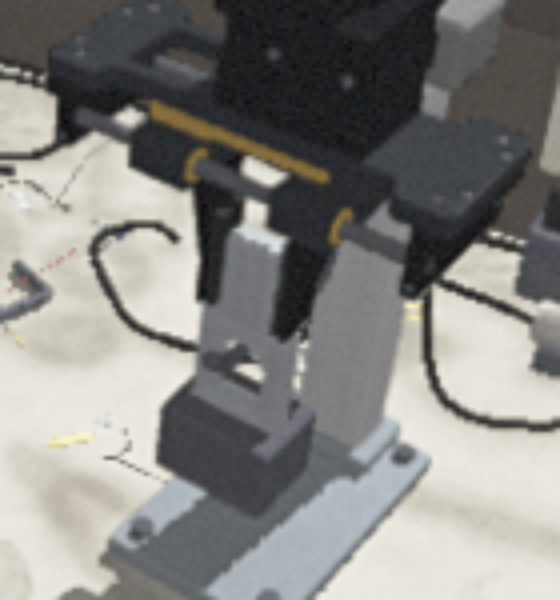

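View pics/w10.png

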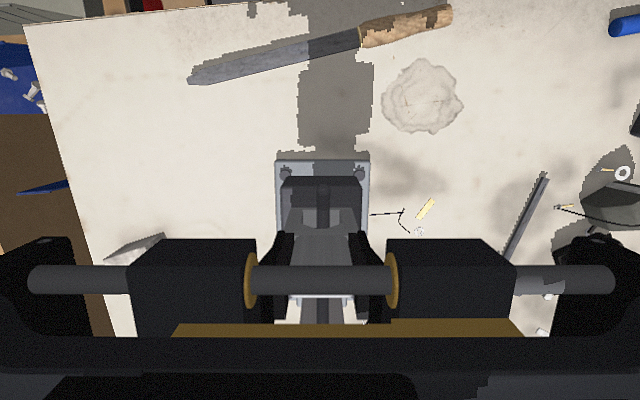

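The prong is through the eye, with its tip showing in front at (323,195). Lowering until the force comes off.

```bash
python3 -m pendant '[[25,[1,0,0],[0,0,0]],[25,[1,0,0],[0,0,0]],[25,[1,0,0],[0,0,0]]]' 35
python3 -m pendant '[[25,[1,0,0],[0,0,0]],[25,[1,0,0],[0,0,0]],[25,[1,0,0],[0,0,0]]]' 35
```

```text
time_s: 16.43
tool_pos: [0.536, -0.1047, 0.162]
tool_rot: [-75.6, 90.0, 9.7]
force: [0.5, -0.3, -4.4]
grip_width: 0.0295
time_s: 16.68
tool_pos: [0.5358, -0.1047, 0.1607]
tool_rot: [59.1, 90.0, 144.4]
force: [-0.0, -0.5, -4.9]
grip_width: 0.0295
```

```bash
python3 -m pendant '[[25,[1,0,0],[0,0,0]],[25,[1,0,0],[0,0,0]],[25,[1,0,0],[0,0,0]]]' 35
```

```text
time_s: 16.93
tool_pos: [0.536, -0.1048, 0.16]
tool_rot: [-85.0, 90.0, 0.3]
force: [0.2, 0.3, -3.1]
grip_width: 0.0297
```

```bash
python3 -m pendant '[[25,[1,0,0],[0,0,0]],[25,[1,0,0],[0,0,0]],[25,[1,0,0],[0,0,0]]]' 35
```

```text
time_s: 17.18
tool_pos: [0.5362, -0.1049, 0.1598]
tool_rot: [-73.8, 89.9, 11.5]
force: [-3.3, 0.6, 4.0]
grip_width: 0.0298
```

Contact; the force has passed zero. I'll ease up 0.5 mm and open slowly.

```bash
python3 -m pendant '[[25,[-0.5,0,0],[0,0,0]],[25,[-0.5,0,0],[0,0,0]],[25,[-0.5,0,0],[0,0,0]]]' 20
python3 -m pendant '[[31,[0,0,0],[0,0,0]],[32,[0,0,0],[0,0,0]],[33,[0,0,0],[0,0,0]],[35,[0,0,0],[0,0,0]],[38,[0,0,0],[0,0,0]],[42,[0,0,0],[0,0,0]],[48,[0,0,0],[0,0,0]],[55,[0,0,0],[0,0,0]],[60,[0,0,0],[0,0,0]],[60,[0,0,0],[0,0,0]]]' 20
python3 - <<'E'
from h import *
for i in range(6):
    c=optics.read_camera("wrist"); q=cloud(c).reshape(-1,3)
    w=q[(q[:,0]>.495)&(q[:,0]<.56)&(abs(q[:,1]+.104)<.05)&(q[:,2]>.09)&(q[:,2]<.119)]
    print(len(w),np.median(w,0).round(4),w.min(0).round(4),w.max(0).round(4))
cv2.imwrite("pics/w11.png",c['image'])
c=optics.read_camera("scene"); cv2.imwrite("pics/s11.png",cv2.resize(c['image'][140:290,350:490],None,fx=4,fy=4))
go([.536,-.105,.23])
E
```

```text
time_s: 17.43
tool_pos: [0.5361, -0.1048, 0.1597]
tool_rot: [-79.6, 90.0, 5.7]
force: [-2.4, 0.2, 4.8]
grip_width: 0.0299
time_s: 18.27
tool_pos: [0.5359, -0.1047, 0.1593]
tool_rot: [-58.3, 90.0, 27.0]
force: [-0.1, -1.3, -0.3]
grip_width: 0.0576
2772 [ 0.5242 -0.1013  0.1112] [ 0.5118 -0.1351  0.09  ] [ 0.5598 -0.0739  0.119 ]
2774 [ 0.5242 -0.101   0.1112] [ 0.5119 -0.1346  0.09  ] [ 0.5599 -0.0733  0.119 ]
2774 [ 0.5241 -0.0988  0.1112] [ 0.512  -0.1344  0.09  ] [ 0.56   -0.0723  0.119 ]
2772 [ 0.5245 -0.098   0.1112] [ 0.5121 -0.1334  0.09  ] [ 0.5596 -0.0719  0.1189]
2802 [ 0.5244 -0.0976  0.1112] [ 0.5121 -0.1337  0.09  ] [ 0.5598 -0.0715  0.119 ]
2797 [ 0.5244 -0.0978  0.1112] [ 0.5119 -0.1338  0.09  ] [ 0.5599 -0.0717  0.119 ]
t 18.6167 pos [ 0.5359 -0.1047  0.1593] az -4.69 down [ 0.  0. -1.] F [-0.33 -0.69  0.48] w 59.8
shift mm [-70.7  -0.1  -0.3] turn x None
```

View pics/s11.png

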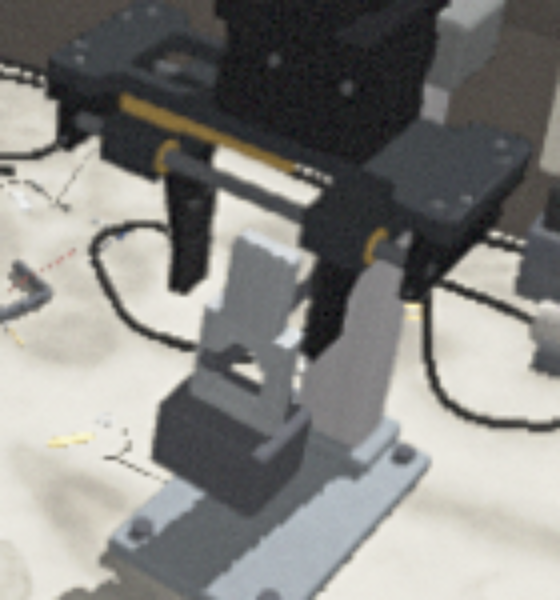

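View pics/w11.png

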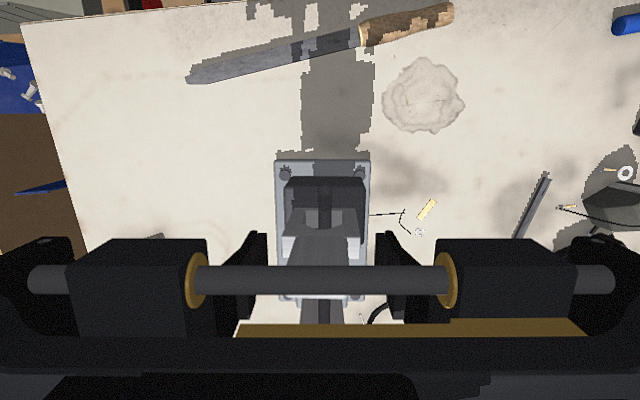

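The weight hangs free, rocking slightly: its neck at crop (265,265) leans a few degrees. I'll retract straight up and watch it.

```bash
python3 -m pendant '[[60,[-10,0,0],[0,0,0]],[60,[-30,0,0],[0,0,0]],[60,[-55,0,0],[0,0,0]],[60,[-80,0,0],[0,0,0]],[60,[-100,0,0],[0,0,0]],[60,[-100,20,0],[0,0,0]],[60,[-100,50,0],[0,0,0]],[60,[-100,70,0],[0,0,0]]]'
cat > sw.py <<'E'
from h import *
import sys
for i in range(int(sys.argv[1])):
    c=optics.read_camera("wrist"); q=cloud(c).reshape(-1,3)
    b=q[(q[:,0]>.505)&(q[:,0]<.53)&(abs(q[:,1]+.104)<.06)&(q[:,2]>.095)&(q[:,2]<.125)]
    n=q[(q[:,0]>.52)&(q[:,0]<.56)&(abs(q[:,1]+.104)<.05)&(q[:,2]>.18)&(q[:,2]<.215)]
    h=q[(q[:,0]>.498)&(q[:,0]<.514)&(abs(q[:,1]+.104)<.05)&(q[:,2]>.14)&(q[:,2]<.175)]
    m=lambda a:((a[:,1].min()+a[:,1].max())/2).round(4) if len(a) else None
    print(telemetry.get_obs()['time_s'],'block',m(b),'neck',m(n),'hooktip',m(h),len(b),len(n),len(h))
cv2.imwrite(sys.argv[2],c['image'])
E
python3 sw.py 14 pics/w12.png
```

```text
time_s: 19.28
tool_pos: [0.4647, -0.0994, 0.2603]
tool_rot: [-109.5, 90.0, -24.2]
force: [0.3, 0.2, 0.5]
grip_width: 0.0603
19.3333 block -0.1022 neck -0.1079 hooktip -0.1013 1002 353 91
19.3833 block -0.1024 neck -0.1079 hooktip -0.1015 991 461 93
19.4333 block -0.103 neck -0.1081 hooktip -0.102 1004 367 92
19.4833 block -0.1037 neck -0.1082 hooktip -0.1022 1008 299 86
19.5333 block -0.1039 neck -0.1085 hooktip -0.1026 1003 284 96
19.5833 block -0.1042 neck -0.1085 hooktip -0.1027 1008 284 97
19.6333 block -0.1043 neck -0.1086 hooktip -0.1027 1006 286 94
19.6833 block -0.1041 neck -0.1087 hooktip -0.1023 1001 287 90
19.7333 block -0.104 neck -0.1087 hooktip -0.102 1005 306 88
19.7833 block -0.1032 neck -0.1082 hooktip -0.102 999 310 97
19.8333 block -0.1027 neck -0.1078 hooktip -0.1014 1017 324 88
19.8833 block -0.1021 neck -0.1078 hooktip -0.1011 1004 324 91
19.9333 block -0.1018 neck -0.1078 hooktip -0.101 999 326 93
19.9833 block -0.1018 neck -0.1078 hooktip -0.101 993 329 96
```

View pics/w12.png

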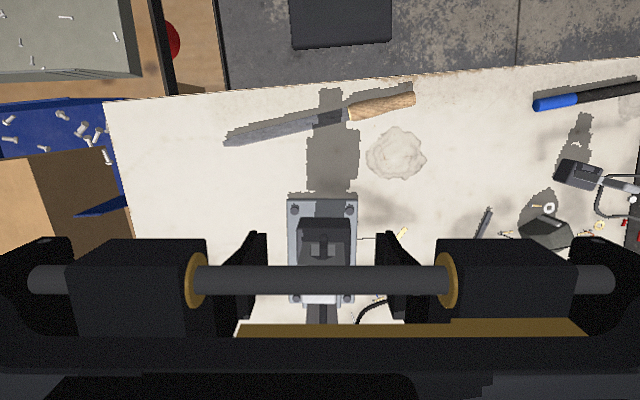

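Run:
```python
from h import *
for n in ("scene","top"):
    c=optics.read_camera(n); P=cloud(c); q=P.reshape(-1,3)
    w=q[(q[:,0]>.50)&(q[:,0]<.575)&(abs(q[:,1]+.104)<.03)&(q[:,2]>.185)&(q[:,2]<.215)]
    print(n,len(w),cv2.minAreaRect((w[:,:2]*1000).astype(np.float32)) if len(w)>4 else '',w[:,2].max() if len(w) else '')
    s=q[(abs(q[:,0]-.5025)<.015)&(abs(q[:,1]-.243)<.02)&(q[:,2]>.07)&(q[:,2]<.11)]
    print(' small',len(s),cv2.minAreaRect((s[:,:2]*1000).astype(np.float32)),s[:,2].max())
    if n=="scene": cv2.imwrite("pics/s13.png",cv2.resize(c['image'][120:310,230:490],None,fx=3,fy=3))
go([.5,-.1,.2])
```

```text
scene 215 ((534.5006713867188, -107.27633666992188), (28.687496185302734, 12.335872650146484), 86.3415756225586) 0.2090244065094734
 small 78 ((501.7153015136719, 243.9250946044922), (23.119352340698242, 9.237722396850586), 72.86914825439453) 0.09707834921358394
top 136 ((536.4631958007812, -107.59846496582031), (30.57455825805664, 14.768033981323242), 87.64200592041016) 0.21227652889033188
 small 56 ((502.6249084472656, 243.5849609375), (21.42294692993164, 9.54156494140625), 70.09105682373047) 0.09936393562133294
t 20.0833 pos [ 0.4662 -0.0991  0.2592] az -4.69 down [-0. -0. -1.] F [-0.12 -0.13  0.23] w 60.0
shift mm [ 59.2 -33.8   1.8] turn x None
```

View pics/s13.png

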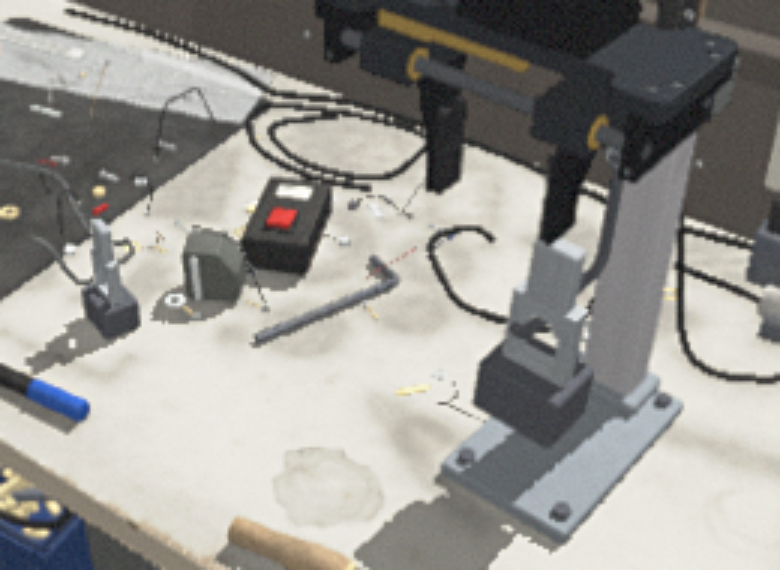

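The weight hangs upright on the prong, with its neck at crop (560,265). The gripper is clear and the small weight is where it was. Handing in.

```bash
python3 sw.py 6 pics/w14.png; python3 -c "
from cell import env
print(env.sign_off())"
```

```text
20.1333 block -0.1029 neck -0.1079 hooktip -0.1019 1012 328 94
20.1833 block -0.1034 neck -0.1084 hooktip -0.1019 997 324 94
20.2333 block -0.1038 neck -0.1086 hooktip -0.1023 1021 324 87
20.2833 block -0.1042 neck -0.1086 hooktip -0.1028 1005 324 94
20.3333 block -0.1043 neck -0.1086 hooktip -0.1028 1016 326 94
20.3833 block -0.1042 neck -0.1086 hooktip -0.1028 1007 327 97
the job is handed in; nothing more can be done
None
```

The large weight hangs on the hook by its eye, and I handed the job in at about 20.4 s. I have no verdict, because signing off reports none.

- **Steadying the hook:** I closed the fingers softly on the prong and opened them again. It then hung free within about 1 mm (roughly 0.02 rad) of centre, for more than 0.8 s before the weight came near.
- **Hanging the weight:** I lifted the large weight by its neck, took its eye over the tip and set it down on the prong. Then I let go and backed the gripper clear.

**Last checks:**

| Check | Result |
|---|---|
| Weight along the prong | about 5 mm in front of the seat |
| Eye top | z ≈ 0.155 m, against 0.154 m for the seat |
| Sideways offset | about 1–2 mm |
| Weight's tilt | about 0.04 rad |
| Remaining swing | about ±1 mm at the hook tip |
| Small weight | within 1 mm of its start |
| Gripper | about 60 mm above the weight, force about zero |

**What disagreed:** the fingertips really sit about 11 mm behind the reported TCP, not 17 mm ahead as `env.tip_reach` says. My first close therefore passed above the prong without touching it. I measured the tips in two cameras and used that height for the rest of the job.

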